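# Load-test a batch of power modules on the electronics bench

## Robot

A 6-joint arm with a two-finger parallel gripper is mounted at the origin on the work surface. World frame = base frame: x ahead of the robot, y to its left, z up, the work surface at z = 0. Lengths are in m, angles in degrees, forces in N, time in s.
With the tool pointing down it reaches from about 0.4 to 0.825 m from the base axis. Payload 7 kg.
Tool frame: the origin (TCP) lies on the centre line of the jaws, within the pads' length; the fingertips stand 19 mm ahead of it and the grasp point (between the pads) is the TCP (r.tips_ahead is the distance from the TCP to the fingertips, in m); z points along the fingers, y is the line along which they close (so a half turn about z gives the same grasp; the last joint's range is limited). The gripper opens to 88 mm and grips with 3 to 60 N. Pads are 19 mm wide; open, the fingers measure 130 mm over their backs; the gripper's body (78 mm by 193 mm) begins 47 mm behind the grasp point.
Start: joints at [90.247, 20.546, 0.682, 0, -70.136, -16.507], TCP at [0.189, 0.648, 0.212] pointing down, gripper open.
Joint ranges: [-176.03, 176.03], [-82.01, 121.73], [-58.28, 71.71], [-173.87, 95.51], [-174.79, -0.11], [-173.66, 173.66]. Speed limits (degrees/s): [136.94, 136.94, 172.46, 180, 180, 180].

## Interface

Orientations are given as [roll, pitch, yaw] about the fixed x, y, z axes, in that order (R = Rz(yaw) Ry(pitch) Rx(roll)).
In Python, from plant import r, viewer, close_job gives the robot as it stands. The module is installed in compiled form; this text tells all that it offers.
- The arm moves only by the tool arm_command, never from a script. Its arguments are lists of equal length, an entry for each row: "travel": the shift along the world's x, y, z scaled (see below), a list of three; "delta_rot": the turn, a rotation vector about the world's x, y, z scaled (see below), a list of three. In form: {"travel": [[dx, dy, dz], ...], "delta_rot": [[rx, ry, rz], ...]}. A call has 1 to 20 rows; each row is the pose to reach, as a shift and turn from the pose commanded when the call began; what a row does not reach only later rows make up. The controller multiplies each number of a shift by 0.5 m and each number of a turn by 90 degrees. A row lasts 1/8 s, in which the tool goes at most 62.5 mm and 10.7 degrees, less where a joint would pass 70% of its speed; a pose out of reach is approached as far as the arm can. A call with a number of a shift or a turn outside -1 to 1 is refused whole. A call with a gripper value outside its range is refused whole. "grip" is the opening, from 0 (shut) to 1 (fully open), set as the call begins (left out, the last holds). The fingers move at their own pace and stop on an object; "newtons" is the grip in N (left out, the last holds). Time passes only in rows, so rows that repeat a pose let the fingers close. It gives the time, the measured TCP pose, the force, the opening and the grip force at its end, in the units of the state.
- r.get_state(): the state, without advancing time (a new reading comes with each control period).
- viewer.capture(name): name is "scene" or "top"; returns a dict with "img" (400x640x3 uint8, red, green, blue), "camera_matrix" (3x3 intrinsics, pixels), "distortion" ([k1, k2, p1, p2, k3] as OpenCV has them; the pictures are not rectified), "R" (3x3) and "t" (3): a world point X has camera coordinates R X + t. Camera axes: x right, y down, z forward; pixel columns grow to the right and rows downward; lengths in m; the calibration is good to about 2 mm. A picture is of the moment at which its call begins. There is no depth.
- close_job(): hands the job in; it is judged then, once.
The state is a dict: "time_s": time; "joints": joint angles; "qd": joint speeds; "joint_torque": joint torques, N m; "tcp_pos": TCP position; "eef_rot": TCP orientation; "contact_force": force on the tool from outside, world axes, zero at the start; "moment": the same for the moment, N m; "gripper_width": finger opening in m; "gripper_force": force on a finger pad.
Only numpy, scipy, OpenCV 4.12 (cv2) and the standard library are available. Lean on these libraries where they do the work, as an engineer would, in place of code of your own. Each camera call takes 0.05 s, during which the arm holds its last target. There are 200 camera calls.

## Task

Load every power module from the black mat into the test bed, one flat in each bay, then turn the isolator fully on, push the load lever up to half load (standing straight up) and leave it there for at least 2 seconds. Bring the lever all the way back to zero, turn the isolator fully off, and only then lift the modules out and set them down flat, right side up, in the blue tray. Never turn the isolator while the lever is off zero, leave the solder spool, cup and sponge tin alone, and let go of everything at the end.

Things in the scene. Friction and masses are not known exactly. Their poses are not given: they have to be found in the camera images.
- module0: A power module: a block 40 (its x) x 54 (its y) x 30 mm high, 0.14 kg, black potted base with an aluminium finned top. Origin at the centre of its underside, z up. Two or three identical modules (module0 to module2) start on the mat; an absent one reads None. Grip it across its 40 mm width. Half-turned is equally good.
- module1: A power module: a block 40 (its x) x 54 (its y) x 30 mm high, 0.14 kg, black potted base with an aluminium finned top. Origin at the centre of its underside, z up. Two or three identical modules (module0 to module2) start on the mat; an absent one reads None. Grip it across its 40 mm width. Half-turned is equally good.
- module2: A power module: a block 40 (its x) x 54 (its y) x 30 mm high, 0.14 kg, black potted base with an aluminium finned top. Origin at the centre of its underside, z up. Two or three identical modules (module0 to module2) start on the mat; an absent one reads None. Grip it across its 40 mm width. Half-turned is equally good.
- bay0 (a point): Centre of the floor of one of three equal bays of the grey test bed, in a row 68 mm apart along the bed's y. Floor 5 mm above the table, bounded by aluminium rails 5 mm high above the floor; inner size 48 (x) x 62 mm (y), the same way round as a module. Its axes are the bed's; z up. The bed is fixed; any module may go in any bay.
- bay1 (a point): Centre of the floor of one of three equal bays of the grey test bed, in a row 68 mm apart along the bed's y. Floor 5 mm above the table, bounded by aluminium rails 5 mm high above the floor; inner size 48 (x) x 62 mm (y), the same way round as a module. Its axes are the bed's; z up. The bed is fixed; any module may go in any bay.
- bay2 (a point): Centre of the floor of one of three equal bays of the grey test bed, in a row 68 mm apart along the bed's y. Floor 5 mm above the table, bounded by aluminium rails 5 mm high above the floor; inner size 48 (x) x 62 mm (y), the same way round as a module. Its axes are the bed's; z up. The bed is fixed; any module may go in any bay.
- tray_in (a point): Centre of the inner floor of the fixed blue tray for tested modules, 4 mm above the table. Inner size 130 (x) x 220 mm (y), walls 4 mm thick and rising 12 mm above the floor. Its axes are the tray's; z up.
- mat: Black rubber work mat fixed to the bench, 240 (x) x 300 (y) x 3 mm; origin at the centre of its underside. The modules start on it.
- isolator (a joint): Angle of the isolator's handle, rad: 0 = off (bar along the box's y), 1.571 = on (bar along the box's x), turned clockwise seen from above from off to on. A sprung over-centre detent snaps it to the nearer end; turning takes up to 0.2 N m.
- isolator_grip (a point): Point on the isolator handle's turning axis (vertical), 85 mm above the table, at the height to grip. The handle is a black bar 84 mm long (this point's y, which turns with the handle) x 14 mm wide (its x), from 63 to 97 mm above the table, centred on the axis, on top of a fixed grey box 110 x 110 x 55 mm with a round white dial.
- isolator_box: The fixed grey isolator box, 110 x 110 x 55 mm; origin at the centre of its underside, does not turn with the handle.
- lever (a joint): Angle of the load lever, rad: 0 = zero load (leaning 0.6 rad from vertical towards the box's -x, against its stop), 0.6 = half load (straight up), 1.2 = full load (leaning to the box's +x). It stays where it is left; about 2 N at the tip moves it.
- lever_tip (a point): Centre of the lever's black crossbar grip: a cylinder 20 mm in diameter, 44 mm long, lying along the hinge axis (the box's y), 95 mm from the hinge, on a steel stem 12 mm thick.
- lever_pivot (a point): Point on the load lever's horizontal hinge axis, 40 mm above the table, in the fixed grey lever box 120 (x) x 70 (y) x 50 mm; axes are the box's: the lever swings about its y, from -x towards +x. Two aluminium discs of 40 mm radius with black marks stand beside the stem.
- spool: Bystander: metal solder spool standing on end, 56 mm in diameter, 50 mm high; origin at the centre of its underside. Leave alone.
- cup: Bystander: clear plastic cup, 68 mm in diameter, 85 mm high; origin at the centre of its underside. Leave alone.
- sponge_tin: Bystander: low orange sponge tin 70 x 50 x 22 mm; origin at the centre of its underside. Leave alone.
Things that resemble listed ones, but are neither listed nor needed, are in the scene too. Leave any green or red look-alike of the part that bears lever alone.

How it is judged (in metres and radians):
On the way, in this order (a step that is already met when the one before it is completed fails the run):
1. every module lies flat in a bay, with the isolator off and the lever at zero (((horizontal distance between module0 and bay0 below 0.012 m and z of module0 in the frame of bay0 below 0.003 m and angle between module0's own z axis and vertical below 0.08 rad) or (horizontal distance between module0 and bay1 below 0.012 m and z of module0 in the frame of bay1 below 0.003 m and angle between module0's own z axis and vertical below 0.08 rad) or (horizontal distance between module0 and bay2 below 0.012 m and z of module0 in the frame of bay2 below 0.003 m and angle between module0's own z axis and vertical below 0.08 rad)) and ((horizontal distance between module1 and bay0 below 0.012 m and z of module1 in the frame of bay0 below 0.003 m and angle between module1's own z axis and vertical below 0.08 rad) or (horizontal distance between module1 and bay1 below 0.012 m and z of module1 in the frame of bay1 below 0.003 m and angle between module1's own z axis and vertical below 0.08 rad) or (horizontal distance between module1 and bay2 below 0.012 m and z of module1 in the frame of bay2 below 0.003 m and angle between module1's own z axis and vertical below 0.08 rad)) and ((horizontal distance between module2 and bay0 below 0.012 m and z of module2 in the frame of bay0 below 0.003 m and angle between module2's own z axis and vertical below 0.08 rad) or (horizontal distance between module2 and bay1 below 0.012 m and z of module2 in the frame of bay1 below 0.003 m and angle between module2's own z axis and vertical below 0.08 rad) or (horizontal distance between module2 and bay2 below 0.012 m and z of module2 in the frame of bay2 below 0.003 m and angle between module2's own z axis and vertical below 0.08 rad)) and value of joint isolator below 0.15 rad and value of joint lever below 0.1 rad), for 0.3 s.
2. the isolator is on, with the lever at zero and every module in its bay (((horizontal distance between module0 and bay0 below 0.012 m and z of module0 in the frame of bay0 below 0.003 m and angle between module0's own z axis and vertical below 0.08 rad) or (horizontal distance between module0 and bay1 below 0.012 m and z of module0 in the frame of bay1 below 0.003 m and angle between module0's own z axis and vertical below 0.08 rad) or (horizontal distance between module0 and bay2 below 0.012 m and z of module0 in the frame of bay2 below 0.003 m and angle between module0's own z axis and vertical below 0.08 rad)) and ((horizontal distance between module1 and bay0 below 0.012 m and z of module1 in the frame of bay0 below 0.003 m and angle between module1's own z axis and vertical below 0.08 rad) or (horizontal distance between module1 and bay1 below 0.012 m and z of module1 in the frame of bay1 below 0.003 m and angle between module1's own z axis and vertical below 0.08 rad) or (horizontal distance between module1 and bay2 below 0.012 m and z of module1 in the frame of bay2 below 0.003 m and angle between module1's own z axis and vertical below 0.08 rad)) and ((horizontal distance between module2 and bay0 below 0.012 m and z of module2 in the frame of bay0 below 0.003 m and angle between module2's own z axis and vertical below 0.08 rad) or (horizontal distance between module2 and bay1 below 0.012 m and z of module2 in the frame of bay1 below 0.003 m and angle between module2's own z axis and vertical below 0.08 rad) or (horizontal distance between module2 and bay2 below 0.012 m and z of module2 in the frame of bay2 below 0.003 m and angle between module2's own z axis and vertical below 0.08 rad)) and value of joint isolator above 1.4 rad and value of joint lever below 0.1 rad), for 0.2 s.
3. the lever stands at half load (0.6 rad within 0.12) for 2 s with the isolator on and every module in its bay (((horizontal distance between module0 and bay0 below 0.012 m and z of module0 in the frame of bay0 below 0.003 m and angle between module0's own z axis and vertical below 0.08 rad) or (horizontal distance between module0 and bay1 below 0.012 m and z of module0 in the frame of bay1 below 0.003 m and angle between module0's own z axis and vertical below 0.08 rad) or (horizontal distance between module0 and bay2 below 0.012 m and z of module0 in the frame of bay2 below 0.003 m and angle between module0's own z axis and vertical below 0.08 rad)) and ((horizontal distance between module1 and bay0 below 0.012 m and z of module1 in the frame of bay0 below 0.003 m and angle between module1's own z axis and vertical below 0.08 rad) or (horizontal distance between module1 and bay1 below 0.012 m and z of module1 in the frame of bay1 below 0.003 m and angle between module1's own z axis and vertical below 0.08 rad) or (horizontal distance between module1 and bay2 below 0.012 m and z of module1 in the frame of bay2 below 0.003 m and angle between module1's own z axis and vertical below 0.08 rad)) and ((horizontal distance between module2 and bay0 below 0.012 m and z of module2 in the frame of bay0 below 0.003 m and angle between module2's own z axis and vertical below 0.08 rad) or (horizontal distance between module2 and bay1 below 0.012 m and z of module2 in the frame of bay1 below 0.003 m and angle between module2's own z axis and vertical below 0.08 rad) or (horizontal distance between module2 and bay2 below 0.012 m and z of module2 in the frame of bay2 below 0.003 m and angle between module2's own z axis and vertical below 0.08 rad)) and value of joint isolator above 1.4 rad and value of joint lever between 0.48 and 0.72 rad), for 1.9 s.
4. the lever is back at zero with the isolator still on (value of joint isolator above 1.4 rad and value of joint lever below 0.1 rad), for 0.2 s.
5. the isolator is off, with the lever at zero and every module still in its bay (all of step 1), for 0.2 s.
At the end, for the whole second after the job is handed in: Every module lies at rest, flat and right side up (within 0.08 rad) on the floor of the blue tray (underside within 4 mm of it), isolator off (below 0.15 rad), lever at zero (below 0.10 rad) (x of module0 in the frame of tray_in between -0.065 and 0.065 m and y of module0 in the frame of tray_in between -0.11 and 0.11 m and z of each of module0, module1, module2 in the frame of tray_in below 0.004 m and angle between each of module0, module1, module2's own z axis and vertical below 0.08 rad and linear speed of each of module0, module1, module2 below 0.02 m/s and x of module1 in the frame of tray_in between -0.065 and 0.065 m and y of module1 in the frame of tray_in between -0.11 and 0.11 m and x of module2 in the frame of tray_in between -0.065 and 0.065 m and y of module2 in the frame of tray_in between -0.11 and 0.11 m and value of joint isolator below 0.15 rad and value of joint lever below 0.1 rad); the robot touches nothing.
It fails at once if the isolator is turned while the lever is off zero (value of joint isolator between 0.35 and 1.2 rad and value of joint lever above 0.2 rad).
It fails at once if the solder spool, cup or sponge tin is disturbed (moved more than 30 mm) (distance of any of spool, cup, sponge_tin from where it was at the start of the episode above 0.03 m).
Of module0, module1, module2 only 2 to 3 are there at a start; the rules pass over those that are not, and their reading is None.
At some moment in a run one of module0, module1, module2 may be knocked a few centimetres aside while the robot is not near it.
It also fails if it takes over 208 s, if anything falls off the work surface, if the arm or the gripper's body presses on something with over 40 N, if the wrist force passes 120 N, or if a joint passes its speed limit or range.

## Working session

There is one attempt and no reset: what is moved stays moved. The work goes in short steps, Python scripts to look and compute and a tool call to move; the robot and the scene stay as the last step left them, time stands still between calls to the robot, and variables do not carry over. Pictures are saved under pics/ and viewed, at most 14 in all, crops included, and the job is handed in when it is done.

Besides the shell and the picture viewer there is one more tool, called as name(argument=value, ...) on one line, values as JSON. arm_command: Moves the arm, as the interface text tells. Shifts and turns lie within -1 to 1; 1 stands for 0.5 m of shift or 90 degrees of turn. Its arguments: {"type":"object","properties":{"travel":{"type":"array"},"delta_rot":{"type":"array"},"grip":{"type":"number"},"newtons":{"type":"number"}},"required":["travel","delta_rot"]}

```bash
mkdir -p pics; python3 - <<'E'
from plant import r, viewer
import cv2
s=r.get_state();print({k:s[k] for k in s})
for n in("scene","top"):
    c=viewer.capture(n);cv2.imwrite(f"pics/{n}0.png",c["img"][:,:,::-1]);print(n,c["camera_matrix"],c["distortion"],c["R"],c["t"])
E
```

```text
{'time_s': 0.0, 'joints': array([ 9.02473828e+01,  2.05903500e+01,  6.33324608e-01, -2.09902551e-02,
       -7.01333393e+01, -1.65053720e+01]), 'qd': array([-0.06636309, -0.02641534,  0.00626726,  0.12028639, -0.03630264,
        0.02518164]), 'joint_torque': array([-2.94898982e-04, -5.82719994e+01,  2.93051541e+01,  6.99695393e+00,
        6.97085430e-03, -1.56166111e-04]), 'tcp_pos': array([0.18887075, 0.64751167, 0.21102878]), 'eef_rot': array([ 1.79907752e+02, -6.75668114e-03, -1.62651326e+01]), 'contact_force': array([0.29475109, 0.841031  , 0.94156393]), 'moment': array([ 0.03265623,  0.05487976, -0.01204633]), 'gripper_force': 0.0, 'gripper_width': 0.08764570346396522}
scene [[424.20954291   0.         317.20145897]
 [  0.         424.20954291 194.84791807]
 [  0.           0.           1.        ]] [-0.02124589  0.          0.          0.          0.        ] [[ 0.7014795   0.71261885  0.01004455]
 [ 0.3763127  -0.35838778 -0.85436933]
 [-0.60523984  0.60310246 -0.51956921]] [-0.28248293 -0.10177143  1.75671591]
top [[439.83270786   0.         318.40037395]
 [  0.         439.83270786 197.01898179]
 [  0.           0.           1.        ]] [-0.01030055  0.          0.          0.          0.        ] [[ 6.25923024e-03 -9.99980404e-01 -1.15547725e-04]
 [-9.96946621e-01 -6.23124665e-03 -7.78370515e-02]
 [ 7.78348062e-02  6.02394940e-04 -9.96966088e-01]] [-0.04204456  0.47761611  1.48500851]
```

View pics/scene0.png

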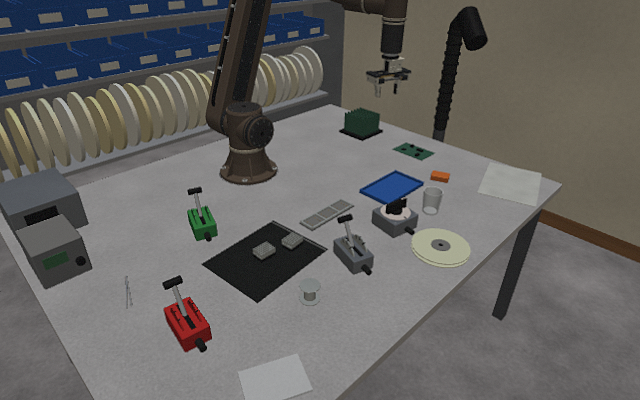

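View pics/top0.png

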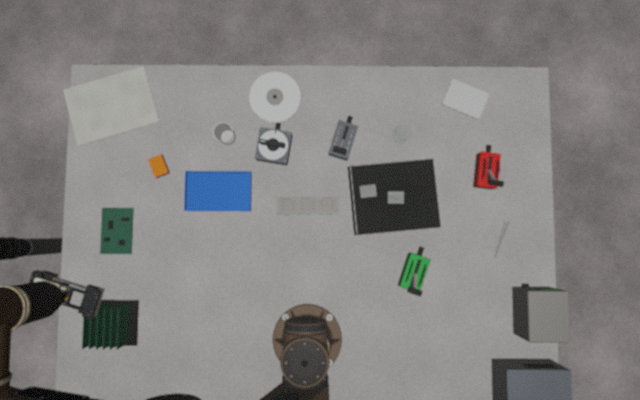

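The scene picture shows two modules on the mat at (263,251) and (291,241). The three levers are green (202,222), red (187,322) and grey (352,252); only the grey one fits, since the coloured look-alikes are excluded. In the top view the isolator is at (272,145), the bed at (308,205), the tray at (218,190) and the grey lever at (343,138). I'll enlarge both views.

```bash
python3 - <<'E'
import cv2
t=cv2.imread("pics/top0.png");s=cv2.imread("pics/scene0.png")
cv2.imwrite("pics/tA.png",cv2.resize(t[110:250,180:445],None,fx=3,fy=3,interpolation=cv2.INTER_CUBIC))
cv2.imwrite("pics/sA.png",cv2.resize(s[165:305,195:455],None,fx=3,fy=3,interpolation=cv2.INTER_CUBIC))
E
```

```text
(no output)
```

View pics/tA.png

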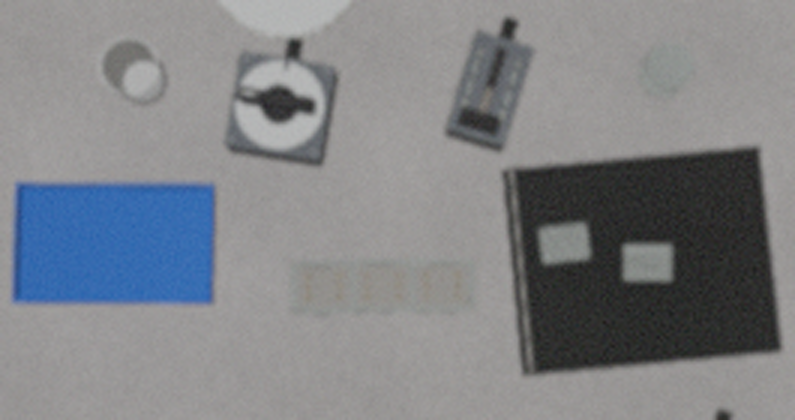

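View pics/sA.png

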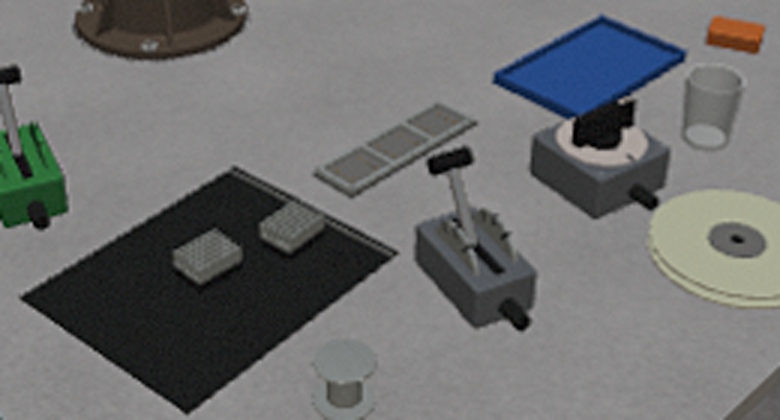

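```bash
cat > h.py <<'E'
import numpy as np, cv2
from scipy.optimize import least_squares
CAL={}
def load():
    from plant import viewer
    o={}
    for n in("scene","top"):
        c=viewer.capture(n);o[n]=c
    return o
def proj(c,X):
    rv=cv2.Rodrigues(np.array(c["R"]))[0]
    return cv2.projectPoints(np.float64(X).reshape(-1,1,3),rv,np.float64(c["t"]),np.float64(c["camera_matrix"]),np.float64(c["distortion"]))[0].reshape(-1,2)
def tri(cs,uvs):
    f=lambda X:np.concatenate([proj(c,X)[0]-u for c,u in zip(cs,uvs)])
    s=least_squares(f,[.6,0,.03]);return s.x,np.abs(s.fun).max()
def ground(c,uv,z):
    f=lambda p:proj(c,[p[0],p[1],z])[0]-uv
    return least_squares(f,[.6,0]).x
def up(p,o,k=3.):return (np.array(p,float)+.5)/k-.5+np.array(o)
E
python3 - <<'E'
from h import *
c=load();T,S=c["top"],c["scene"]
import pickle;pickle.dump({k:{a:b for a,b in v.items() } for k,v in c.items()},open("c0.pkl","wb"))
t=lambda p:up(p,(180,110));s=lambda p:up(p,(195,165))
P={"modA c":((565,244),(292,224)),"modB c":((648,263),(208,252)),
"tray TL":((15,184),(686,55)),"tray TR":((213,184),(582,112)),"trayBR":((212,302),(495,77)),"trayBL":((14,302),(602,17)),
"tip":((479,120),(450,160)),
"bedBL":((290,314),(437,103)),"bedTL":((293,262),(477,123)),"bedBR":((474,314),(315,173)),"bedTR":((474,262),(351,194)),
"ibTL":((243,52),(669,155)),"ibBL":((228,150),(600,115)),"ibTR":((337,70),(597,190)),"ibBR":((322,163),(532,145)),"hR":((313,107),(575,125)),
"lbTR":((532,47),(478,297)),"lbBL":((447,132),(455,205)),"lbBR":((500,149),(416,222)),"lbTL":((480,32),(535,264))}
for k,(a,b) in P.items():
    x,e=tri((T,S),(t(a),s(b)));print(k,x.round(4),round(e,2))
# modules in top: blob
for nm,ctr in(("A",(368,191)),("B",(395,197))):
    g=cv2.cvtColor(T["img"],cv2.COLOR_RGB2GRAY)[ctr[1]-14:ctr[1]+14,ctr[0]-13:ctr[0]+13]
    g=cv2.resize(g,None,fx=8,fy=8,interpolation=cv2.INTER_CUBIC);th,b=cv2.threshold(g,90,255,0)
    cn=max(cv2.findContours(b,0,2)[0],key=cv2.contourArea);rr=cv2.minAreaRect(cn)
    box=cv2.boxPoints(rr);uv=(box+.5)/8-.5+np.array([ctr[0]-13,ctr[1]-14])
    W=np.array([ground(T,u,.033) for u in uv]);ctrw=W.mean(0);e=[W[1]-W[0],W[2]-W[1]];L=max(e,key=np.linalg.norm)
    print(nm,ctrw.round(4),[np.linalg.norm(q).round(4) for q in e],np.degrees(np.arctan2(L[1],L[0])).round(1))
E
```

```text
modA c [ 0.4997 -0.207   0.0262] 0.32
modB c [ 0.4785 -0.3004  0.0289] 0.36
tray TL [0.5663 0.4249 0.0066] 0.02
tray TR [0.5673 0.1953 0.0185] 0.47
trayBR [0.4321 0.1951 0.0093] 0.34
trayBL [0.4306 0.4212 0.0116] 0.39
tip [ 0.6234 -0.1053  0.1195] 0.08
bedBL [0.4181 0.1052 0.003 ] 0.12
bedTL [0.48   0.1045 0.0026] 0.72
bedBR [ 0.4211 -0.1044  0.001 ] 0.58
bedTR [ 0.4806 -0.1045  0.003 ] 0.44
ibTL [0.7133 0.1587 0.0456] 0.04
ibBL [0.604  0.1763 0.0393] 0.75
ibTR [0.6946 0.0525 0.0415] 0.11
ibBR [0.5897 0.0698 0.0398] 0.71
hR [0.6424 0.0753 0.0889] 0.07
lbTR [ 0.7219 -0.1691  0.0426] 0.01
lbBL [ 0.6176 -0.0777  0.0479] 1.88
lbBR [ 0.6046 -0.1319  0.0468] 0.27
lbTL [ 0.7371 -0.1077  0.0563] 0.6
A [ 0.4997 -0.2061] [np.float64(0.0579), np.float64(0.044)] -83.0
B [ 0.4785 -0.3   ] [np.float64(0.0577), np.float64(0.0437)] -89.6
```

```bash
cat > ov.py <<'E'
from h import *
import pickle
c=pickle.load(open("c0.pkl","rb"));T,S=c["top"],c["scene"]
t=lambda p:up(p,(180,110))
def rect(cx,cy,yaw,lx,ly,z):
    a=np.radians(yaw);R=np.array([[np.cos(a),-np.sin(a)],[np.sin(a),np.cos(a)]])
    q=np.array([[1,1],[1,-1],[-1,-1],[-1,1]])*[lx/2,ly/2]
    return np.c_[q@R.T+[cx,cy],np.full(4,z)]
def fit(pts,z,lx,ly):
    W=np.array([ground(T,t(p),z) for p in pts])
    f=lambda v:(rect(*v,lx,ly,z)[:,:2]-W).ravel()
    s=least_squares(f,[W[:,0].mean(),W[:,1].mean(),0]);return s.x,np.abs(s.fun).max()
if __name__=="__main__":
    I,e=fit([(243,52),(337,70),(322,163),(228,150)],.055,.11,.11);print("iso",I,e)
    L,e=fit([(480,32),(532,47),(500,149),(447,132)],.05,.12,.07);print("lev",L,e)
    Y,e=fit([(15,184),(213,184),(212,302),(14,302)],.016,.138,.228);print("tray",Y,e)
    B,e=fit([(293,262),(474,262),(474,314),(290,314)],.01,.06,.21);print("bed",B,e)
    h=[ground(T,t(p),.097) for p in((240,95),(313,107))];print("handle",h,np.mean(h,0))
    A=(.4997,-.2061,7.0,.04,.054,.033);Bm=(.4785,-.3,.4,.04,.054,.033)
    M=[(*I,.11,.11,.055),(*L,.12,.07,.05),(*Y,.138,.228,.016),(*B,.06,.21,.01),A,Bm,(I[0],I[1],I[2],.014,.084,.097)]
    a=np.radians(B[2])
    for k in(-1,0,1):M.append((B[0]-np.sin(a)*.068*k,B[1]+np.cos(a)*.068*k,B[2],.048,.062,.005))
    a=np.radians(L[2]);M.append((L[0]-.0536*np.cos(a),L[1]-.0536*np.sin(a),L[2],.02,.044,.1184))
    for n,cam,o,sz in(("top",T,(180,110),(265,140)),("scene",S,(195,165),(260,140))):
        im=cv2.resize(cam["img"][o[1]:o[1]+sz[1],o[0]:o[0]+sz[0],::-1],None,fx=3,fy=3,interpolation=cv2.INTER_CUBIC)
        for m in M:
            uv=(proj(cam,rect(*m))-o+.5)*3-.5
            cv2.polylines(im,[np.int32(uv*16)],True,(0,255,255),1,cv2.LINE_AA,4)
        cv2.imwrite(f"pics/ov_{n}.png",im)
E
python3 ov.py
```

```text
iso [ 0.64684404  0.1120698  -8.5578815 ] 0.00221886689930606
lev [  0.67068852  -0.12081873 -17.33344409] 0.004341439735980154
tray [0.49800639 0.30727769 0.499673  ] 0.0015658639614432035
bed [ 0.44856923 -0.00095289  0.24287178] 0.0020126928149763468
handle [array([0.6533816, 0.1542966]), array([0.64059947, 0.0744642 ])] [0.64699053 0.1143804 ]
```

View pics/ov_top.png

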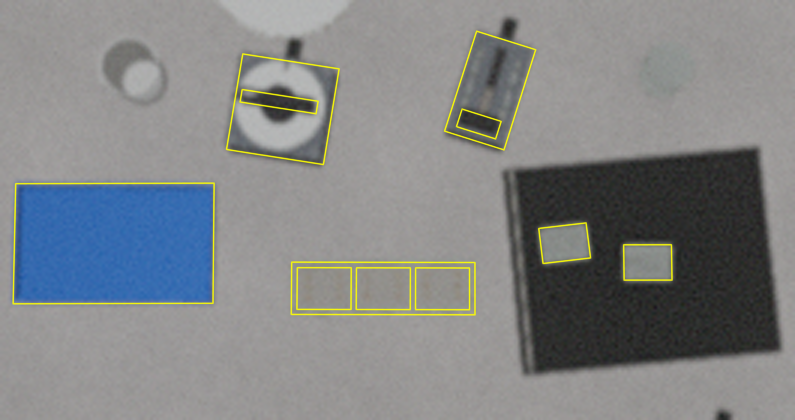

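View pics/ov_scene.png

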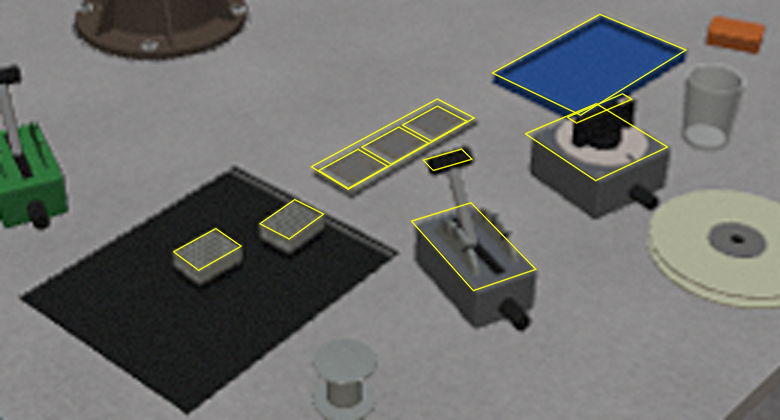

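The overlays match both views: two modules, grey lever, isolator, tray and bed are all confirmed. Bed alignment in x still needs refining, and the tan bay floors allow it.

```bash
python3 - <<'E'
from ov import *
# render-match bay floors by R-B in each view (average several frames)
from plant import viewer
for n in("top","scene"):
    ims=[viewer.capture(n) for _ in range(8)];cam=ims[0];im=np.mean([i["img"].astype(float) for i in ims],0)
    d=cv2.GaussianBlur(im[:,:,0]-im[:,:,2],(0,0),.7)
    def mask(x,y,w,sx=.048,sy=.062):
        m=np.zeros(d.shape,np.float32);big=np.zeros((1600,2560),np.uint8)
        a=np.radians(w)
        for k in(-1,0,1):
            uv=proj(cam,rect(x-np.sin(a)*.068*k,y+np.cos(a)*.068*k,w,sx,sy,.005))
            cv2.fillPoly(big,[np.int32(((uv+.5)*4-.5)*16)],255,cv2.LINE_AA,4)
        return cv2.resize(big,(640,400),interpolation=cv2.INTER_AREA)/255.
    roi=cv2.dilate((mask(.45,0,0,.1,.1)>0).astype(np.uint8),None)>0
    best=max(((np.corrcoef(cv2.GaussianBlur(mask(x,y,w),(0,0),1.)[roi],d[roi])[0,1],x,y,w) for x in np.arange(.44,.4605,.001) for y in np.arange(-.01,.0105,.001) for w in(-1,0,1)))
    print(n,best)
E
```

```text
top (np.float64(0.7127601024260731), np.float64(0.451), np.float64(-0.0010000000000000078), 0)
scene (np.float64(0.5335005763885472), np.float64(0.448), np.float64(0.002999999999999989), 1)
```

arm_command(travel=[[0.722, -0.696, 0], [0.722, -0.696, 0], [0.722, -0.696, 0], [0.722, -0.696, 0], [0.722, -0.696, 0], [0.722, -0.696, 0], [0.722, -0.696, 0], [0.722, -0.696, 0], [0.722, -0.696, 0]], delta_rot=[[0, 0, -0.1], [0, 0, -0.2], [0, 0, -0.3], [0, 0, -0.4], [0, 0, -0.5], [0, 0, -0.6], [0, 0, -0.7], [0, 0, -0.741], [0, 0, -0.741]], grip=1, newtons=20)

```text
time_s: 2.12
tcp_pos: [0.5524, 0.2967, 0.2116]
eef_rot: [180.0, -0.0, -83.3]
contact_force: [0.2, 1.2, -0.6]
gripper_width: 0.0874
gripper_force: 0.0
```

arm_command(travel=[[-0.1, -1, 0], [-0.1, -1, 0], [-0.1, -1, 0], [-0.1, -1, 0], [-0.1, -1, 0], [-0.1, -1, 0], [-0.1, -1, 0], [-0.1, -1, 0], [-0.1, -1, -0.1], [-0.1, -1, -0.2]], delta_rot=[[0, 0, 0], [0, 0, 0], [0, 0, 0], [0, 0, 0], [0, 0, 0], [0, 0, 0], [0, 0, 0], [0, 0, 0], [0, 0, 0], [0, 0, 0]])

```text
time_s: 3.38
tcp_pos: [0.5003, -0.2006, 0.1115]
eef_rot: [-179.9, -0.0, -83.0]
contact_force: [0.6, 0.3, 0.5]
gripper_width: 0.0876
gripper_force: 0.0
```

arm_command(travel=[[0, -0.012, -0.06], [0, -0.012, -0.12], [0, -0.012, -0.164], [0, -0.012, -0.164], [0, -0.012, -0.164]], delta_rot=[[0, 0, 0], [0, 0, 0], [0, 0, 0], [0, 0, 0], [0, 0, 0]])

```text
time_s: 4.0
tcp_pos: [0.5008, -0.2058, 0.0309]
eef_rot: [-179.9, -0.0, -82.9]
contact_force: [0.0, 1.2, -0.1]
gripper_width: 0.0877
gripper_force: 0.0
```

arm_command(travel=[[0, 0, 0], [0, 0, 0], [0, 0, 0], [0, 0, 0], [0, 0, 0], [0, 0, 0]], delta_rot=[[0, 0, 0], [0, 0, 0], [0, 0, 0], [0, 0, 0], [0, 0, 0], [0, 0, 0]], grip=0, newtons=20)

```text
time_s: 4.75
tcp_pos: [0.5, -0.2061, 0.0299]
eef_rot: [180.0, 0.0, -83.0]
contact_force: [0.7, 0.6, -0.4]
gripper_width: 0.0334
gripper_force: 0.0
```

arm_command(travel=[[0, 0, 0.06], [0, 0, 0.16], [0, 0, 0.26], [0, 0, 0.26]], delta_rot=[[0, 0, 0], [0, 0, 0], [0, 0, 0], [0, 0, 0]])

```text
time_s: 5.25
tcp_pos: [0.5027, -0.2065, 0.1643]
eef_rot: [-179.6, -0.1, -82.9]
contact_force: [-0.2, -0.2, -0.2]
gripper_width: 0.0008
gripper_force: 0.0
```

```bash
cat > look.py <<'E'
import sys
from h import *
from plant import viewer
def look(name,boxes,fn,k=3):
    c=viewer.capture(name);x,y,w,h=boxes
    cv2.imwrite(fn,cv2.resize(c["img"][y:y+h,x:x+w,::-1],None,fx=k,fy=k,interpolation=cv2.INTER_CUBIC));return c
E
python3 -c "
from look import *
look('scene',(195,165,260,140),'pics/s1.png')"
```

```text
(no output)
```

View pics/s1.png

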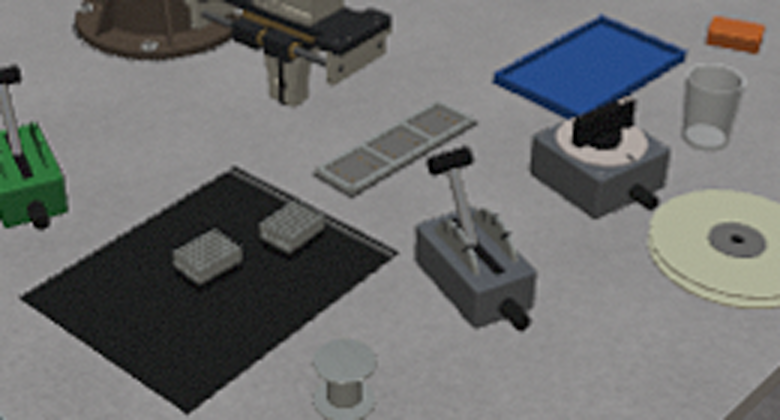

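The module at crop (292,225) is unmoved and the shut gripper's tips are at (290,100). I'll check that position against the projection of the TCP.

```bash
python3 - <<'E'
from h import *
import pickle
c=pickle.load(open("c0.pkl","rb"))
for p in((.5027,-.2065,.145),(.5027,-.2065,.033)):print(p,(proj(c["scene"],p)[0]-[195,165]+.5)*3-.5,proj(c["top"],p)[0])
from look import *
T=look('top',(300,110,160,150),'pics/t1.png',4)
E
```

```text
(0.5027, -0.2065, 0.145) [290.85425975 128.6650713 ] [371.82451673 186.32384017]
(0.5027, -0.2065, 0.033) [293.18400379 219.84297505] [367.82896992 189.6956145 ]
```

View pics/t1.png

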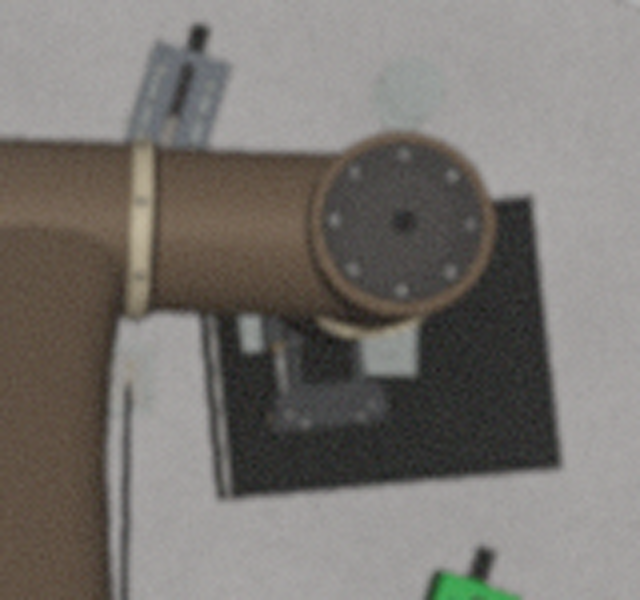

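```bash
python3 - <<'E'
from plant import r,viewer
from h import *
print(r.tips_ahead);s=r.get_state();print(s["tcp_pos"],s["eef_rot"],s["joints"],s["contact_force"],s["gripper_width"])
from look import *
look('scene',(255,150,110,90),'pics/s2.png',6)
E
```

```text
0.019
[ 0.49997797 -0.20587914  0.16017789] [-1.79933961e+02  1.41738439e-02 -8.29679845e+01] [-1.62298515e+00  1.02733702e+01 -2.05947464e+01 -2.79210314e-02
 -5.90687326e+01  8.66933096e+00] [-0.63952901  0.75136863 -1.06964599] 0.0005379400503660611
```

View pics/s2.png

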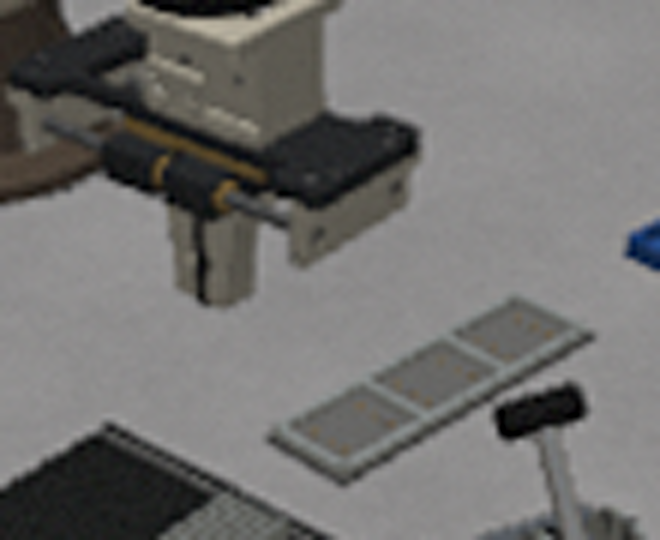

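```bash
python3 - <<'E'
from h import *
import pickle
c=pickle.load(open("c0.pkl","rb"));S,T=c["scene"],c["top"]
a=np.radians(-16.27);ty=np.array([np.sin(a),-np.cos(a),0])
for z in(.211-.019,.211+.014):
  for s in(.044,-.044):
    X=np.array([.1889,.6475,z])+s*ty;print(z,s,proj(S,X)[0].round(1),proj(T,X)[0].round(1))
cv2.imwrite("pics/s3.png",cv2.resize(S["img"][50:110,350:430,::-1],None,fx=8,fy=8,interpolation=cv2.INTER_CUBIC))
E
```

```text
0.192 0.044 [377.9 102.8] [101.7 291.9]
0.192 -0.044 [393.6  99.9] [ 73.9 283.3]
0.225 0.044 [378.6  95.7] [ 96.1 293.4]
0.225 -0.044 [394.4  92.9] [ 67.7 284.6]
```

View pics/s3.png

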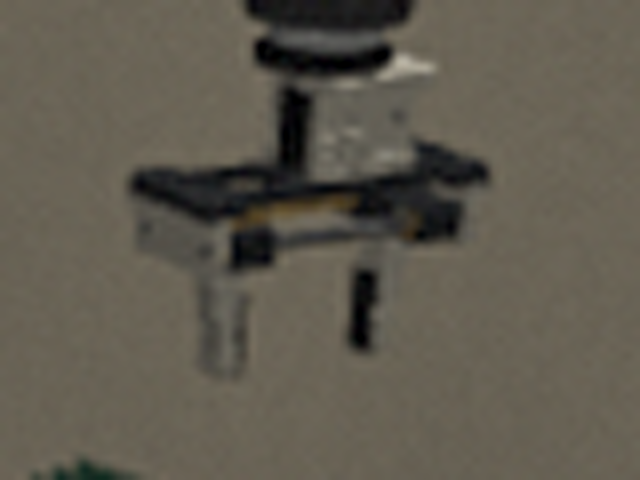

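In this crop the open fingertips sit at (222,375) and (360,348). That is about 30 mm higher than the reported TCP implies, and the shut-gripper view gives the same figure. So true tip height ≈ reported z + 0.011, which explains why the gripper closed above the module. I'll go lower, watching the force.

arm_command(travel=[[0, 0, 0], [0, 0, 0], [0, 0, -0.05], [0, 0, -0.1], [0, 0, -0.15], [0, 0, -0.2], [0, 0, -0.24], [0, 0, -0.26], [0, 0, -0.28], [0, 0, -0.29], [0, 0, -0.29]], delta_rot=[[0, 0, 0], [0, 0, 0], [0, 0, 0], [0, 0, 0], [0, 0, 0], [0, 0, 0], [0, 0, 0], [0, 0, 0], [0, 0, 0], [0, 0, 0], [0, 0, 0]], grip=1)

```text
time_s: 6.78
tcp_pos: [0.5001, -0.206, 0.015]
eef_rot: [180.0, -0.0, -82.9]
contact_force: [-0.3, 0.2, -0.6]
gripper_width: 0.0874
gripper_force: 0.0
```

```bash
python3 - <<'E'
from look import *
look('scene',(240,190,110,90),'pics/s4.png',6)
E
```

```text
(no output)
```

View pics/s4.png

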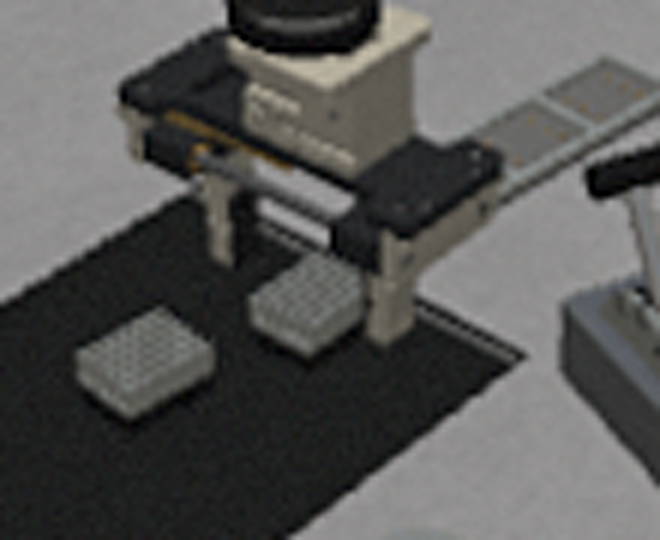

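The picture shows the open fingers straddling the module, near tip at (390,345) and far tip at (225,268). A projection will give their height.

```bash
python3 - <<'E'
from h import *
import pickle
c=pickle.load(open("c0.pkl","rb"));S=c["scene"]
a=np.radians(-83);ty=np.array([np.sin(a),-np.cos(a),0])
for z in(.011,.026,.041):
  for s in(-.0438,.0438):
    X=np.array([.500,-.206,z])+s*ty;print(z,s,((proj(S,X)[0]-[240,190]+.5)*6-.5).round(0), ((proj(S,X+np.sign(s)*.012*ty)[0]-[240,190]+.5)*6-.5).round(0))
E
```

```text
0.011 -0.0438 [379. 355.] [397. 364.]
0.011 0.0438 [253. 289.] [236. 280.]
0.026 -0.0438 [379. 332.] [397. 341.]
0.026 0.0438 [252. 266.] [235. 258.]
0.041 -0.0438 [379. 308.] [397. 317.]
0.041 0.0438 [251. 243.] [234. 235.]
```

arm_command(travel=[[0, 0, -0.012], [0, 0, -0.024], [0, 0, -0.024], [0, 0, -0.024]], delta_rot=[[0, 0, 0], [0, 0, 0], [0, 0, 0], [0, 0, 0]])

```text
time_s: 7.32
tcp_pos: [0.5, -0.206, 0.0029]
eef_rot: [180.0, -0.0, -82.9]
contact_force: [0.3, -0.4, -0.6]
gripper_width: 0.0876
gripper_force: 0.0
```

arm_command(travel=[[0, 0, 0], [0, 0, 0], [0, 0, 0], [0, 0, 0], [0, 0, 0], [0, 0, 0], [0, 0, 0], [0, 0, 0]], delta_rot=[[0, 0, 0], [0, 0, 0], [0, 0, 0], [0, 0, 0], [0, 0, 0], [0, 0, 0], [0, 0, 0], [0, 0, 0]], grip=0, newtons=20)

```text
time_s: 8.32
tcp_pos: [0.5001, -0.206, 0.003]
eef_rot: [-180.0, -0.0, -82.9]
contact_force: [-0.2, 0.9, -0.3]
gripper_width: 0.0399
gripper_force: 20.0
```

arm_command(travel=[[0, 0, 0.05], [0, 0, 0.12], [0, 0, 0.2], [-0.02, 0.1, 0.2], [-0.04, 0.2, 0.2], [-0.06, 0.3, 0.2], [-0.08, 0.4, 0.2], [-0.099, 0.5, 0.2], [-0.099, 0.548, 0.2], [-0.099, 0.548, 0.2], [-0.099, 0.548, 0.12], [-0.099, 0.548, 0.06], [-0.099, 0.548, 0.06], [-0.099, 0.548, 0.06]], delta_rot=[[0, 0, 0], [0, 0, 0], [0, 0, 0], [0, 0, -0.04], [0, 0, -0.074], [0, 0, -0.074], [0, 0, -0.074], [0, 0, -0.074], [0, 0, -0.074], [0, 0, -0.074], [0, 0, -0.074], [0, 0, -0.074], [0, 0, -0.074], [0, 0, -0.074]])

```text
time_s: 10.07
tcp_pos: [0.4511, 0.0678, 0.0338]
eef_rot: [-180.0, 0.0, -89.6]
contact_force: [-0.5, 0.1, -0.8]
gripper_width: 0.0397
gripper_force: 20.0
```

```bash
python3 - <<'E'
from look import *
c=look('scene',(275,175,110,90),'pics/s5.png',7)
im=cv2.imread('pics/s5.png')
# overlay predicted bay rectangles (floor z .005) from bed est
for k in(-1,0,1):
    q=np.array([[1,1],[1,-1],[-1,-1],[-1,1]])*[.024,.031]+[.4505,.068*k]
    uv=(proj(c,np.c_[q,np.full(4,.005)])-[275,175]+.5)*7-.5
    cv2.polylines(im,[np.int32(uv)],True,(0,255,255),1)
q=np.array([[1,1],[1,-1],[-1,-1],[-1,1]])*[.02,.027]+[.4505,.068]
for z in(.034,):
    uv=(proj(c,np.c_[q,np.full(4,z)])-[275,175]+.5)*7-.5
    cv2.polylines(im,[np.int32(uv)],True,(0,0,255),1)
cv2.imwrite('pics/s5.png',im)
E
```

```text
(no output)
```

View pics/s5.png

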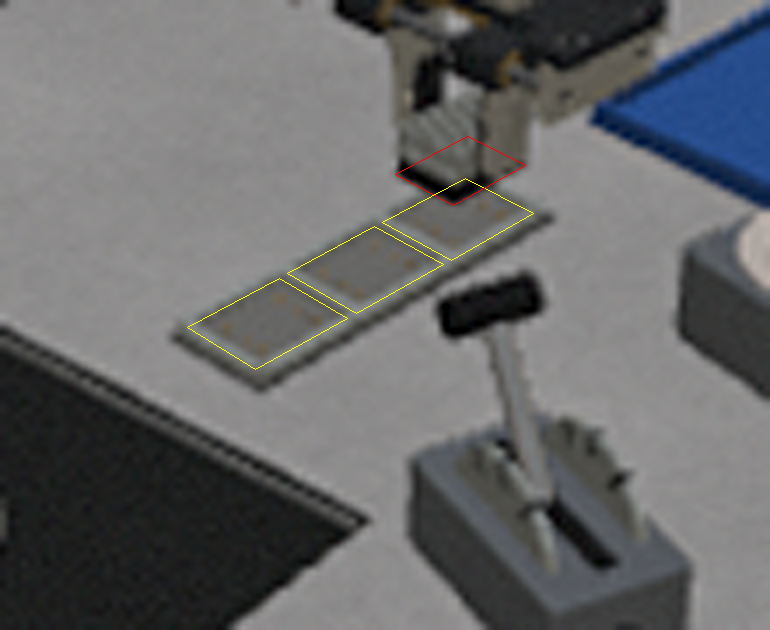

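The module's underside (crop (455,205)) lines up with the predicted outline and the bays match the overlay to about 2 mm. I'll lower it.

arm_command(travel=[[0.001, 0, -0.02], [0.001, 0, -0.036], [0.001, 0, -0.046], [0.001, 0, -0.052], [0.001, 0, -0.055], [0.001, 0, -0.055]], delta_rot=[[0, 0, 0], [0, 0, 0], [0, 0, 0], [0, 0, 0], [0, 0, 0], [0, 0, 0]])

```text
time_s: 10.88
tcp_pos: [0.451, 0.068, 0.0054]
eef_rot: [180.0, -0.0, -89.6]
contact_force: [0.0, -0.0, -2.0]
gripper_width: 0.0398
gripper_force: 20.0
```

arm_command(travel=[[0, 0, -0.003], [0, 0, -0.003], [0, 0, -0.003]], delta_rot=[[0, 0, 0], [0, 0, 0], [0, 0, 0]])

```text
time_s: 11.25
tcp_pos: [0.4512, 0.0681, 0.0049]
eef_rot: [-180.0, 0.0, -89.6]
contact_force: [-3.5, -0.3, 11.7]
gripper_width: 0.0397
gripper_force: 20.0
```

arm_command(travel=[[0, 0, 0], [0, 0, 0], [0, 0, 0], [0, 0, 0], [0, 0, 0.05], [0, 0, 0.12], [0, 0, 0.22], [0, 0, 0.3], [0, -0.12, 0.3], [0, -0.24, 0.3], [0, -0.36, 0.3]], delta_rot=[[0, 0, 0], [0, 0, 0], [0, 0, 0], [0, 0, 0], [0, 0, 0], [0, 0, 0], [0, 0, 0], [0, 0, 0], [0, 0, 0], [0, 0, 0], [0, 0, 0]], grip=1)

```text
time_s: 12.62
tcp_pos: [0.4509, -0.1135, 0.1543]
eef_rot: [-179.9, 0.0, -89.5]
contact_force: [1.5, -0.5, 0.0]
gripper_width: 0.0873
gripper_force: 0.0
```

```bash
cat > mod.py <<'E'
from ov import *
from plant import viewer
def seg(z,reg,thr=90,cam="top"):
    T=viewer.capture(cam);x0,y0,x1,y1=reg
    g=cv2.cvtColor(T["img"],cv2.COLOR_RGB2GRAY)[y0:y1,x0:x1]
    g=cv2.GaussianBlur(cv2.resize(g,None,fx=8,fy=8,interpolation=cv2.INTER_CUBIC),(0,0),4);b=cv2.threshold(g,thr,255,0)[1]
    for cn in cv2.findContours(b,0,2)[0]:
        if cv2.contourArea(cn)<3000:continue
        uv=(cv2.boxPoints(cv2.minAreaRect(cn))+.5)/8-.5+[x0,y0]
        W=np.array([ground(T,u,z) for u in uv]);e=[W[1]-W[0],W[2]-W[1]];L=max(e,key=np.linalg.norm)
        print(W.mean(0).round(4),[np.linalg.norm(q).round(4) for q in e],np.degrees(np.arctan2(L[1],L[0])).round(1))
E
python3 -c "
from mod import *
seg(.033,(360,170,432,226))"
```

```text
[ 0.4783 -0.3   ] [np.float64(0.0577), np.float64(0.045)] -89.6
```

arm_command(travel=[[0.055, -0.1, 0], [0.055, -0.2, 0], [0.055, -0.3, 0], [0.055, -0.376, 0], [0.055, -0.376, 0], [0.055, -0.376, -0.1], [0.055, -0.376, -0.18], [0.055, -0.376, -0.25], [0.055, -0.376, -0.28], [0.055, -0.376, -0.302], [0.055, -0.376, -0.302], [0.055, -0.376, -0.302]], delta_rot=[[0, 0, 0], [0, 0, 0], [0, 0, 0], [0, 0, 0], [0, 0, 0], [0, 0, 0], [0, 0, 0], [0, 0, 0], [0, 0, 0], [0, 0, 0], [0, 0, 0], [0, 0, 0]])

```text
time_s: 14.18
tcp_pos: [0.4794, -0.3002, 0.004]
eef_rot: [-179.9, -0.0, -89.6]
contact_force: [0.6, 0.2, 0.1]
gripper_width: 0.0875
gripper_force: 0.0
```

arm_command(travel=[[0, 0, 0], [0, 0, 0], [0, 0, 0], [0, 0, 0], [0, 0, 0], [0, 0, 0], [0, 0, 0], [0, 0, 0]], delta_rot=[[0, 0, 0], [0, 0, 0], [0, 0, 0], [0, 0, 0], [0, 0, 0], [0, 0, 0], [0, 0, 0], [0, 0, 0]], grip=0)

```text
time_s: 15.18
tcp_pos: [0.4786, -0.3, 0.003]
eef_rot: [-180.0, -0.0, -89.6]
contact_force: [0.1, -1.1, 0.6]
gripper_width: 0.0398
gripper_force: 20.0
```

arm_command(travel=[[0, 0, 0.05], [0, 0, 0.12], [0, 0, 0.2], [-0.02, 0.1, 0.2], [-0.04, 0.2, 0.2], [-0.055, 0.3, 0.2], [-0.055, 0.4, 0.2], [-0.055, 0.5, 0.2], [-0.055, 0.6, 0.2], [-0.055, 0.6, 0.2], [-0.055, 0.6, 0.12], [-0.055, 0.6, 0.06], [-0.055, 0.6, 0.035], [-0.055, 0.6, 0.02], [-0.055, 0.6, 0.01], [-0.055, 0.6, 0.005], [-0.055, 0.6, 0.005]], delta_rot=[[0, 0, 0], [0, 0, 0], [0, 0, 0], [0, 0, 0], [0, 0, 0], [0, 0, 0], [0, 0, 0], [0, 0, 0], [0, 0, 0], [0, 0, 0], [0, 0, 0], [0, 0, 0], [0, 0, 0], [0, 0, 0], [0, 0, 0], [0, 0, 0], [0, 0, 0]])

```text
time_s: 17.3
tcp_pos: [0.4513, 0.0001, 0.0058]
eef_rot: [-180.0, 0.0, -89.6]
contact_force: [0.1, 0.3, -1.6]
gripper_width: 0.0397
gripper_force: 20.0
```

arm_command(travel=[[0, 0, -0.003], [0, 0, -0.003], [0, 0, -0.003]], delta_rot=[[0, 0, 0], [0, 0, 0], [0, 0, 0]])

```text
time_s: 17.68
tcp_pos: [0.4515, 0.0002, 0.0049]
eef_rot: [-179.9, 0.0, -89.6]
contact_force: [-2.0, 0.5, 8.5]
gripper_width: 0.0398
gripper_force: 20.0
```

arm_command(travel=[[0, 0, 0], [0, 0, 0], [0, 0, 0], [0, 0, 0], [0, 0, 0.05], [0, 0, 0.12], [0, 0, 0.22], [0, 0, 0.3], [0, 0, 0.34], [0.1, 0.06, 0.34], [0.2, 0.12, 0.34], [0.3, 0.18, 0.34], [0.392, 0.225, 0.34], [0.392, 0.225, 0.34], [0.392, 0.225, 0.3], [0.392, 0.225, 0.25], [0.392, 0.225, 0.2], [0.392, 0.225, 0.2]], delta_rot=[[0, 0, 0], [0, 0, 0], [0, 0, 0], [0, 0, 0], [0, 0, 0], [0, 0, 0], [0, 0, 0], [0, 0, 0], [0, 0, 0], [0, 0, -0.05], [0, 0, -0.104], [0, 0, -0.104], [0, 0, -0.104], [0, 0, -0.104], [0, 0, -0.104], [0, 0, -0.104], [0, 0, -0.104], [0, 0, -0.104]], grip=1)

```text
time_s: 19.92
tcp_pos: [0.645, 0.1116, 0.102]
eef_rot: [179.8, -0.1, -99.0]
contact_force: [0.1, -0.0, 0.5]
gripper_width: 0.0876
gripper_force: 0.0
```

arm_command(travel=[[0, 0, -0.04], [0, 0, -0.07], [0, 0, -0.09], [0, 0, -0.092], [0, 0, -0.092]], delta_rot=[[0, 0, 0], [0, 0, 0], [0, 0, 0], [0, 0, 0], [0, 0, 0]])

```text
time_s: 20.55
tcp_pos: [0.6474, 0.1125, 0.0584]
eef_rot: [-180.0, 0.0, -99.0]
contact_force: [0.2, -0.2, -0.7]
gripper_width: 0.0876
gripper_force: 0.0
```

```bash
python3 - <<'E'
from look import *
look('scene',(310,160,130,90),'pics/s6.png',6)
E
```

```text
(no output)
```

View pics/s6.png

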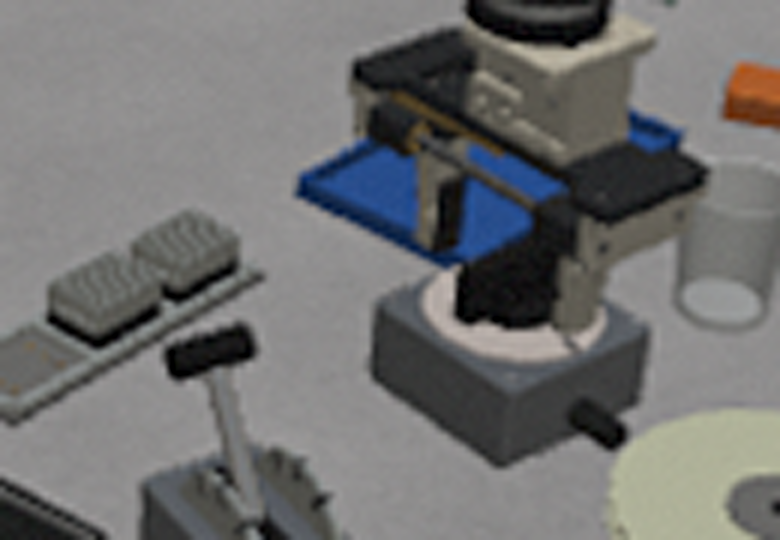

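Both modules sit in their bays, at (105,295) and (185,255). The fingers straddle the isolator bar at (510,285). I'll grip and turn it.

arm_command(travel=[[0, 0, 0], [0, 0, 0], [0, 0, 0], [0, 0, 0], [0, 0, 0], [0, 0, 0], [0, 0, 0], [0, 0, 0], [0, 0, 0], [0, 0, 0], [0, 0, 0]], delta_rot=[[0, 0, 0], [0, 0, 0], [0, 0, 0], [0, 0, 0], [0, 0, 0], [0, 0, 0], [0, 0, 0], [0, 0, 0], [0, 0, 0], [0, 0, 0], [0, 0, 0]], grip=0, newtons=30)

```text
time_s: 21.98
tcp_pos: [0.6505, 0.1121, 0.0581]
eef_rot: [-179.7, 0.1, -99.0]
contact_force: [13.7, -4.6, -9.4]
gripper_width: 0.0137
gripper_force: 30.0
```

arm_command(travel=[[0.007, 0, 0], [0.007, 0, 0], [0.007, 0, 0]], delta_rot=[[0, 0, 0], [0, 0, 0], [0, 0, 0]])

```text
time_s: 22.35
tcp_pos: [0.6506, 0.1121, 0.058]
eef_rot: [-180.0, -0.0, -99.0]
contact_force: [2.8, -4.1, -0.4]
gripper_width: 0.0137
gripper_force: 30.0
```

arm_command(travel=[[0, 0, 0], [0, 0, 0], [0, 0, 0], [0, 0, 0], [0, 0, 0], [0, 0, 0]], delta_rot=[[0, 0, -0.06], [0, 0, -0.12], [0, 0, -0.18], [0, 0, -0.24], [0, 0, -0.3], [0, 0, -0.36]])

```text
time_s: 23.1
tcp_pos: [0.6471, 0.1135, 0.058]
eef_rot: [179.8, -0.2, -131.5]
contact_force: [-14.0, 6.4, 10.5]
gripper_width: 0.0135
gripper_force: 30.0
```

arm_command(travel=[[0, 0.008, 0], [0, 0.008, 0], [0, 0.008, 0]], delta_rot=[[0, 0, 0], [0, 0, 0], [0, 0, 0]])

```text
time_s: 23.48
tcp_pos: [0.647, 0.1138, 0.058]
eef_rot: [179.9, -0.4, -131.4]
contact_force: [-9.8, -8.8, 9.6]
gripper_width: 0.014
gripper_force: 30.0
```

arm_command(travel=[[-0.007, -0.004, 0], [-0.007, -0.004, 0], [-0.007, -0.004, 0], [-0.007, -0.004, 0], [-0.007, -0.004, 0], [-0.007, -0.004, 0], [-0.007, -0.004, 0]], delta_rot=[[0, 0, 0], [0, 0, 0], [0, 0, -0.06], [0, 0, -0.12], [0, 0, -0.18], [0, 0, -0.24], [0, 0, -0.3]])

```text
time_s: 24.35
tcp_pos: [0.6453, 0.1163, 0.058]
eef_rot: [179.9, -0.1, -158.5]
contact_force: [-9.0, 8.5, 6.0]
gripper_width: 0.0133
gripper_force: 30.0
```

arm_command(travel=[[-0.003, 0.005, 0], [-0.003, 0.005, 0], [-0.003, 0.005, 0], [-0.003, 0.005, 0], [-0.003, 0.005, 0], [-0.003, 0.005, 0], [-0.003, 0.005, 0], [-0.003, 0.005, 0], [-0.003, 0.005, 0]], delta_rot=[[0, 0, -0.06], [0, 0, -0.12], [0, 0, -0.18], [0, 0, -0.24], [0, 0, -0.3], [0, 0, -0.34], [0, 0, -0.34], [0, 0, -0.34], [0, 0, -0.34]])

```text
time_s: 25.48
tcp_pos: [0.6449, 0.12, 0.058]
eef_rot: [179.8, -0.0, 171.1]
contact_force: [-4.3, 10.1, 2.1]
gripper_width: 0.0136
gripper_force: 30.0
```

arm_command(travel=[[0, 0, 0], [0, 0, 0], [0, 0, 0], [0, 0, 0], [0, 0, 0], [0, 0, 0.1], [0, 0, 0.2], [0, 0, 0.284], [-0.006, -0.05, 0.284], [-0.012, -0.1, 0.284], [-0.018, -0.15, 0.284], [-0.024, -0.2, 0.284], [-0.03, -0.25, 0.284], [-0.036, -0.3, 0.284], [-0.042, -0.35, 0.284], [-0.048, -0.4, 0.284], [-0.048, -0.443, 0.284], [-0.048, -0.443, 0.284], [-0.048, -0.443, 0.284]], delta_rot=[[0, 0, 0], [0, 0, 0], [0, 0, 0], [0, 0, 0], [0, 0, 0], [0, 0, 0], [0, 0, 0], [0, 0, 0], [0, 0, 0.1], [0, 0, 0.2], [0, 0, 0.3], [0, 0, 0.4], [0, 0, 0.5], [0, 0, 0.6], [0, 0, 0.7], [0, 0, 0.8], [0, 0, 0.908], [0, 0, 0.908], [0, 0, 0.908]], grip=1)

```text
time_s: 27.85
tcp_pos: [0.6215, -0.1044, 0.1999]
eef_rot: [180.0, 0.0, -107.4]
contact_force: [0.5, 0.6, 0.3]
gripper_width: 0.0874
gripper_force: 0.0
```

```bash
python3 - <<'E'
from h import *
from plant import viewer,r
c=viewer.capture("scene");g=cv2.cvtColor(c["img"],cv2.COLOR_RGB2GRAY)
cv2.imwrite("pics/raw1.png",c["img"][:,:,::-1])
import pickle;c0=pickle.load(open("c0.pkl","rb"))["scene"]
g0=cv2.cvtColor(c0["img"],cv2.COLOR_RGB2GRAY)
# lever and modules stayed? handle pixel compare
for n,(x,y,w,h) in dict(lever=(332,212,22,14)).items():
    print(n,np.abs(g[y:y+h,x:x+w].astype(int)-g0[y:y+h,x:x+w]).mean())
# handle on/off: dark pixels on the dial
x,y,w,h=(378,195,40,30)
for G in(g0,g):
    m=(G[y:y+h,x:x+w]<45).astype(np.uint8);ys,xs=np.nonzero(m);print(m.sum(),xs.mean()+x,ys.mean()+y,np.cov(xs,ys).round(1).tolist())
for z in(.06,.095):
  for yaw in(-9,-99):
    a=np.radians(yaw);u=np.array([-np.sin(a),np.cos(a)])
    print(z,yaw,[proj(c,[*(np.array([.65,.117])+s*u),z])[0].round(1) for s in(-.042,.042)])
print(r.get_state()["tcp_pos"],r.get_state()["eef_rot"])
E
```

```text
lever 6.224025974025974
269 394.4832713754647 205.51301115241637 [[41.2, -3.8], [-3.8, 20.2]]
273 394.3699633699634 205.30769230769232 [[38.0, 14.0], [14.0, 25.6]]
0.06 -9 [array([385.7, 213.9]), array([404. , 205.9])]
0.06 -99 [array([386.2, 204.2]), array([404.2, 215.7])]
0.095 -9 [array([386.7, 204.8]), array([405.2, 197.1])]
0.095 -99 [array([387.2, 195.4]), array([405.4, 206.6])]
[ 0.62152181 -0.10411063  0.19993087] [ 1.79996019e+02  5.68167939e-03 -1.07363015e+02]
```

The isolator bar's slope in the image has flipped, so it is on. Now the lever: I'll grip the crossbar lightly.

arm_command(travel=[[0, 0, -0.06], [0, 0, -0.12], [0, 0, -0.17], [0, 0, -0.194], [0, 0, -0.194], [0, 0, -0.194]], delta_rot=[[0, 0, 0], [0, 0, 0], [0, 0, 0], [0, 0, 0], [0, 0, 0], [0, 0, 0]])

```text
time_s: 28.65
tcp_pos: [0.6223, -0.1044, 0.1041]
eef_rot: [-179.9, 0.0, -107.2]
contact_force: [0.3, 0.1, 0.8]
gripper_width: 0.0872
gripper_force: 0.0
```

arm_command(travel=[[0, 0, 0], [0, 0, 0], [0, 0, 0], [0, 0, 0], [0, 0, 0], [0, 0, 0], [0, 0, 0], [0, 0, 0], [0, 0, 0], [0, 0, 0]], delta_rot=[[0, 0, 0], [0, 0, 0], [0, 0, 0], [0, 0, 0], [0, 0, 0], [0, 0, 0], [0, 0, 0], [0, 0, 0], [0, 0, 0], [0, 0, 0]], grip=0, newtons=8)

```text
time_s: 29.9
tcp_pos: [0.6223, -0.1047, 0.103]
eef_rot: [-179.9, 0.0, -107.2]
contact_force: [4.9, -2.4, -3.9]
gripper_width: 0.0197
gripper_force: 8.0
```

arm_command(travel=[[0.012, -0.004, 0.008], [0.024, -0.007, 0.014], [0.036, -0.011, 0.02], [0.049, -0.015, 0.025], [0.062, -0.019, 0.028], [0.076, -0.023, 0.031], [0.09, -0.028, 0.033], [0.104, -0.032, 0.034], [0.104, -0.032, 0.034], [0.104, -0.032, 0.034]], delta_rot=[[0, 0, 0], [0, 0, 0], [0, 0, 0], [0, 0, 0], [0, 0, 0], [0, 0, 0], [0, 0, 0], [0, 0, 0], [0, 0, 0], [0, 0, 0]])

```text
time_s: 31.15
tcp_pos: [0.6748, -0.1212, 0.1221]
eef_rot: [-179.8, -0.0, -107.2]
contact_force: [-0.7, -1.6, 6.5]
gripper_width: 0.0191
gripper_force: 8.3
```

```bash
python3 - <<'E'
from look import *
look('scene',(320,190,80,80),'pics/s7.png',7)
E
```

```text
(no output)
```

View pics/s7.png

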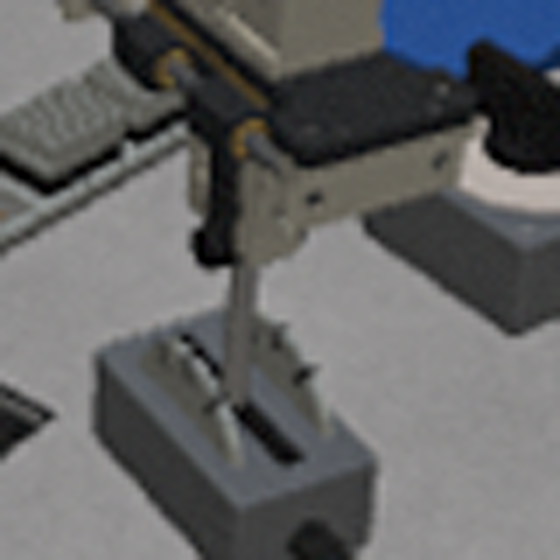

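The stem stands vertical in the crop, from (245,270) to (238,400). Holding there.

arm_command(travel=[[0, 0, 0], [0, 0, 0], [0, 0, 0], [0, 0, 0], [0, 0, 0], [0, 0, 0], [0, 0, 0], [0, 0, 0], [0, 0, 0], [0, 0, 0], [0, 0, 0], [0, 0, 0], [0, 0, 0], [0, 0, 0], [0, 0, 0], [0, 0, 0], [0, 0, 0], [0, 0, 0], [0, 0, 0], [0, 0, 0]], delta_rot=[[0, 0, 0], [0, 0, 0], [0, 0, 0], [0, 0, 0], [0, 0, 0], [0, 0, 0], [0, 0, 0], [0, 0, 0], [0, 0, 0], [0, 0, 0], [0, 0, 0], [0, 0, 0], [0, 0, 0], [0, 0, 0], [0, 0, 0], [0, 0, 0], [0, 0, 0], [0, 0, 0], [0, 0, 0], [0, 0, 0]])

```text
time_s: 33.7
tcp_pos: [0.6749, -0.1212, 0.1221]
eef_rot: [-179.8, -0.0, -107.2]
contact_force: [0.5, -0.2, 5.6]
gripper_width: 0.0188
gripper_force: 8.3
```

arm_command(travel=[[0, 0, 0], [0, 0, 0], [-0.014, 0.004, -0.001], [-0.028, 0.009, -0.003], [-0.042, 0.013, -0.006], [-0.055, 0.017, -0.009], [-0.068, 0.021, -0.014], [-0.08, 0.025, -0.02], [-0.092, 0.028, -0.026], [-0.104, 0.032, -0.034], [-0.107, 0.033, -0.035], [-0.107, 0.033, -0.035]], delta_rot=[[0, 0, 0], [0, 0, 0], [0, 0, 0], [0, 0, 0], [0, 0, 0], [0, 0, 0], [0, 0, 0], [0, 0, 0], [0, 0, 0], [0, 0, 0], [0, 0, 0], [0, 0, 0]])

```text
time_s: 35.2
tcp_pos: [0.6223, -0.1045, 0.1035]
eef_rot: [-179.7, 0.0, -107.2]
contact_force: [6.3, -3.7, 3.9]
gripper_width: 0.0196
gripper_force: 8.0
```

arm_command(travel=[[0, 0, 0], [0, 0, 0], [0, 0, 0], [0, 0, 0], [0, 0, 0.08], [0, 0, 0.195], [0, 0, 0.195], [0.006, 0.05, 0.195], [0.012, 0.1, 0.195], [0.018, 0.15, 0.195], [0.024, 0.2, 0.195], [0.03, 0.25, 0.195], [0.036, 0.3, 0.195], [0.042, 0.35, 0.195], [0.05, 0.4, 0.195], [0.056, 0.447, 0.195], [0.056, 0.447, 0.195], [0.056, 0.447, 0.195]], delta_rot=[[0, 0, 0], [0, 0, 0], [0, 0, 0], [0, 0, 0], [0, 0, 0], [0, 0, 0], [0, 0, 0], [0, 0, -0.1], [0, 0, -0.2], [0, 0, -0.3], [0, 0, -0.4], [0, 0, -0.5], [0, 0, -0.6], [0, 0, -0.7], [0, 0, -0.8], [0, 0, -0.9], [0, 0, -0.908], [0, 0, -0.908]], grip=1)

```text
time_s: 37.45
tcp_pos: [0.6476, 0.1192, 0.1994]
eef_rot: [-180.0, -0.0, 171.1]
contact_force: [0.2, -0.5, -0.4]
gripper_width: 0.0876
gripper_force: 0.0
```

```bash
python3 - <<'E'
from h import *
from plant import viewer
import pickle;c0=pickle.load(open("c0.pkl","rb"))["scene"]
c=viewer.capture("scene");g=cv2.cvtColor(c["img"],cv2.COLOR_RGB2GRAY).astype(int);g0=cv2.cvtColor(c0["img"],cv2.COLOR_RGB2GRAY).astype(int)
for G in(g0,g):
    x,y,w,h=330,208,30,20;ys,xs=np.nonzero(G[y:y+h,x:x+w]<50);print(len(xs),xs.mean()+x,ys.mean()+y)
E
```

```text
82 344.4634146341463 218.21951219512195
104 342.49038461538464 216.58653846153845
```

```bash
python3 - <<'E'
from h import *
from plant import viewer
import pickle;c0=pickle.load(open("c0.pkl","rb"))["scene"]
c=viewer.capture("scene")
g=[cv2.cvtColor(q["img"],cv2.COLOR_RGB2GRAY) for q in(c0,c)]
for y in range(206,236):print(*["".join(" .:-=+*#%@"[9-min(9,int(G[y,x])//20)] for x in range(325,362)) for G in g],sep=" | ")
E
```

```text
---=--=+++==++=====+++=-==+**------:- | ==+=++=++=+=++=++*#%@%+-==+**-::-::::
-=+++=--==+++=+++++==--=+**+--------: | +=+=++=+==++**++*@@%+---+**=-::-:::::
+++++++=--=+++=+++==-=+**+--::----:-- | ==+==+==++++*%##@@#+--=**+--:::::::::
++=++=++==--=+++==-==+**+-::::------- | ==++==++++++#@@@%+-==+**+-:::::::---:
+==+==++++==--==--=+#*=--::---------- | +===++++++*#*=#+---+**=--::::-:::-:::
+=+=+=+==+++=---=+**+--::------------ | +++++++++#%@*----+**+--::::::::::--:-
===++=++++++=-=++*+=-:-:::::--::----- | =++++++*#%@%+:-=+*+=-:::::::::::-:-:-
=++===++++=-==+**=-::::-==-:---:----- | ==+++*#@@%+-==+**=-:::::==-::::::::::
+===+=+==--=+**+-::::=++##+-:-----:-- | *++*#%@%+---+**=-::::=++##+-:::::::::
=+=++===-=+**+-::==++%%@@@#=:-------- | %##%@%#+--=**=-::==++#@@@@#=::--::--:
+++++=-==+*#=-==+##@@@%%%@%+:-------- | @@@@%+-==+*#=-==+##@@@%%%@%+:::------
++==--=+**=-=+##@@%%%%%%%%@*-:------- | #@%+---+**=-=+##@@%%%%%%%%@*-:::::--:
-=--=+**+--:*@%%%%%%%%@@@@@#--------- | -=---+**+--:*@@%%%%%%@@%@@@#-::-:::::
--==+**+-::-*@%%%@%@@@@@@@%+-:------- | -:-=+**+-::-*@@%%%%@%@@@@@%+::::--:-:
==+**+--
[... 539 characters left out ...]
----:-------:-:--:-++==-:::::--:::-- | --:-::::-::::::::::-+===-::::::::::::
--------::-:-::-----=+==-::::---::::- | :----:::::::::::::::=+==-::::::::::::
------------::--::-:-+===-:::::-::--: | ----::::::::::::::::-+===-:::::::::::
------------:----:::-+===-:::::-:---: | ---::::-::::::-:::::-+===-:::::::::::
----------------::::-++==-::::::::::: | --:-::-:::::-:::::::-+===-:::::::::::
------------:-::---::-+===-:::::::::: | ------:::::::::::::::=+===-::::::::::
---------------::::::-+====--:::::::: | ----::::-::::::::::::-+====--::::::::
-----:-------:--::::::+===+==-==-:::: | -:-::::-:---::::::::::+=-=+==-=--::::
-------------:-:::::--+===++++**=-::: | :-:-:-::::--::::::::--+=-==+++**=-:::
```

The crossbar pixels are the same as at the start (the extra dark pixels are the modules), so the lever is back at zero. Next: turn the isolator off.

arm_command(travel=[[0, 0, -0.1], [0, 0, -0.2], [0, 0, -0.26], [0, 0, -0.282], [0, 0, -0.284], [0, 0, -0.284]], delta_rot=[[0, 0, 0], [0, 0, 0], [0, 0, 0], [0, 0, 0], [0, 0, 0], [0, 0, 0]])

```text
time_s: 38.3
tcp_pos: [0.649, 0.1197, 0.0595]
eef_rot: [179.9, 0.1, 171.0]
contact_force: [-1.1, -0.3, -0.4]
gripper_width: 0.0875
gripper_force: 0.0
```

arm_command(travel=[[0, 0, 0], [0, 0, 0], [0, 0, 0], [0, 0, 0], [0, 0, 0], [0, 0, 0], [0, 0, 0], [0, 0, 0], [0, 0, 0], [0, 0, 0], [0, 0, 0]], delta_rot=[[0, 0, 0], [0, 0, 0], [0, 0, 0], [0, 0, 0], [0, 0, 0], [0, 0, 0], [0, 0, 0], [0, 0, 0], [0, 0, 0], [0, 0, 0], [0, 0, 0]], grip=0, newtons=30)

```text
time_s: 39.67
tcp_pos: [0.648, 0.1195, 0.0579]
eef_rot: [180.0, -0.0, 171.0]
contact_force: [0.1, 0.3, -0.7]
gripper_width: 0.0137
gripper_force: 30.0
```

arm_command(travel=[[0.001, 0, 0], [0.001, 0, 0], [0.002, 0, 0], [0.003, 0, 0], [0.003, 0, 0], [0.004, 0, 0], [0.004, 0, 0]], delta_rot=[[0, 0, 0.06], [0, 0, 0.12], [0, 0, 0.18], [0, 0, 0.24], [0, 0, 0.3], [0, 0, 0.36], [0, 0, 0.42]])

```text
time_s: 40.55
tcp_pos: [0.6484, 0.1172, 0.0579]
eef_rot: [-179.9, -0.2, -151.0]
contact_force: [-3.4, -7.4, 4.0]
gripper_width: 0.0139
gripper_force: 30.0
```

arm_command(travel=[[0, 0, 0], [0, 0, 0], [0.001, 0, 0], [0.001, 0, 0], [0.001, 0, 0], [0.002, 0, 0], [0.002, 0, 0], [0.002, 0, 0], [0.002, 0, 0], [0.002, 0, 0], [0.002, 0, 0]], delta_rot=[[0, 0, 0.06], [0, 0, 0.12], [0, 0, 0.18], [0, 0, 0.24], [0, 0, 0.3], [0, 0, 0.36], [0, 0, 0.42], [0, 0, 0.48], [0, 0, 0.54], [0, 0, 0.58], [0, 0, 0.58]])

```text
time_s: 41.92
tcp_pos: [0.651, 0.1155, 0.0579]
eef_rot: [180.0, -0.3, -99.0]
contact_force: [3.9, -15.9, -1.2]
gripper_width: 0.0138
gripper_force: 30.0
```

arm_command(travel=[[0, 0, 0], [0, 0, 0], [0, 0, 0], [0, 0, 0], [0, 0, 0], [0, 0, 0.1], [0, 0, 0.2], [0, 0, 0.284], [-0.08, 0.09, 0.284], [-0.16, 0.18, 0.284], [-0.24, 0.27, 0.284], [-0.302, 0.362, 0.284], [-0.302, 0.362, 0.284], [-0.302, 0.362, 0.284]], delta_rot=[[0, 0, 0], [0, 0, 0], [0, 0, 0], [0, 0, 0], [0, 0, 0], [0, 0, 0], [0, 0, 0], [0, 0, 0], [0, 0, 0.05], [0, 0, 0.104], [0, 0, 0.104], [0, 0, 0.104], [0, 0, 0.104], [0, 0, 0.104]], grip=1)

```text
time_s: 43.68
tcp_pos: [0.4998, 0.3007, 0.2]
eef_rot: [-180.0, -0.0, -89.5]
contact_force: [0.3, 0.3, -0.0]
gripper_width: 0.0879
gripper_force: 0.0
```

```bash
python3 - <<'E'
from h import *
from plant import viewer,r
import pickle;c0=pickle.load(open("c0.pkl","rb"))
for n,(x0,x1,y0,y1) in(("top",(268,345,180,226)),("scene",(298,362,192,232))):
    c=viewer.capture(n);cv2.imwrite(f"pics/raw_{n}.png",c["img"][:,:,::-1])
    d=np.abs(cv2.GaussianBlur(c["img"],(0,0),1).astype(int)-cv2.GaussianBlur(c0[n]["img"],(0,0),1)).max(2)[y0:y1,x0:x1]
    for row in d[::1]:print("".join(" .:-=+*#%@"[min(9,int(v)//10)] for v in row))
    for b in(0,.068):
        q=np.array([[1,1],[1,-1],[-1,-1],[-1,1]])*[.02,.027]+[.451,b];print(b,(proj(c,np.c_[q,np.full(4,.035)])-[x0,y0]).round(1).tolist())
s=c0["scene"]["img"]; g=[cv2.cvtColor(q,cv2.COLOR_RGB2GRAY)[190:232,370:425] for q in(s,c["img"])]
print("iso diff",np.abs(g[0].astype(int)-g[1]).mean())
print(r.get_state()["tcp_pos"])
E
```

```text
.............................................................................
.............................................................................
.............................................................................
.............................................................................
.............................................................................
.............................................................................
.............................................................................
.............................................................................
.............................................................................
.............................................................................
.............................................................................
.............................................................................
.............................................................................
.............................................................................
........
[... 4690 characters left out ...]
                                                                
                                                                
                                                                
                                                                
                                                                
                                                                
                                                                
                                                                
0 [[38.7, 13.2], [27.8, 19.2], [19.5, 14.5], [30.4, 8.8]]
0.068 [[51.8, 6.1], [41.4, 11.7], [33.2, 7.3], [43.5, 1.9]]
iso diff 1.8735930735930737
[0.50040846 0.29980568 0.1998843 ]
```

arm_command(travel=[[-0.02, -0.12, 0], [-0.05, -0.24, 0], [-0.08, -0.36, 0], [-0.098, -0.464, 0], [-0.098, -0.464, -0.05], [-0.098, -0.464, -0.12], [-0.098, -0.464, -0.2], [-0.098, -0.464, -0.28], [-0.098, -0.464, -0.33], [-0.098, -0.464, -0.37], [-0.098, -0.464, -0.391], [-0.098, -0.464, -0.391]], delta_rot=[[0, 0, 0], [0, 0, 0], [0, 0, 0], [0, 0, 0], [0, 0, 0], [0, 0, 0], [0, 0, 0], [0, 0, 0], [0, 0, 0], [0, 0, 0], [0, 0, 0], [0, 0, 0]])

```text
time_s: 45.28
tcp_pos: [0.4509, 0.0677, 0.0041]
eef_rot: [179.9, -0.0, -89.7]
contact_force: [0.4, 0.5, 0.4]
gripper_width: 0.0875
gripper_force: 0.0
```

arm_command(travel=[[0, 0, 0], [0, 0, 0], [0, 0, 0], [0, 0, 0], [0, 0, 0], [0, 0, 0], [0, 0, 0], [0, 0, 0]], delta_rot=[[0, 0, 0], [0, 0, 0], [0, 0, 0], [0, 0, 0], [0, 0, 0], [0, 0, 0], [0, 0, 0], [0, 0, 0]], grip=0, newtons=20)

```text
time_s: 46.28
tcp_pos: [0.451, 0.0685, 0.0045]
eef_rot: [-180.0, 0.0, -89.6]
contact_force: [-0.8, 0.9, 2.7]
gripper_width: 0.0394
gripper_force: 20.0
```

arm_command(travel=[[0, 0, 0.05], [0, 0, 0.12], [0, 0, 0.2], [0.02, 0.1, 0.2], [0.04, 0.2, 0.2], [0.06, 0.3, 0.2], [0.08, 0.4, 0.2], [0.096, 0.5, 0.2], [0.096, 0.584, 0.2], [0.096, 0.584, 0.2], [0.096, 0.584, 0.14], [0.096, 0.584, 0.08], [0.096, 0.584, 0.04], [0.096, 0.584, 0.02], [0.096, 0.584, 0.01], [0.096, 0.584, 0.003], [0.096, 0.584, -0.001], [0.096, 0.584, -0.003], [0.096, 0.584, -0.003]], delta_rot=[[0, 0, 0], [0, 0, 0], [0, 0, 0], [0, 0, 0], [0, 0, 0], [0, 0, 0], [0, 0, 0], [0, 0, 0], [0, 0, 0], [0, 0, 0], [0, 0, 0], [0, 0, 0], [0, 0, 0], [0, 0, 0], [0, 0, 0], [0, 0, 0], [0, 0, 0], [0, 0, 0], [0, 0, 0]])

```text
time_s: 48.65
tcp_pos: [0.4992, 0.3607, 0.0036]
eef_rot: [-180.0, 0.0, -89.6]
contact_force: [-0.9, -1.1, 3.7]
gripper_width: 0.0396
gripper_force: 20.0
```

arm_command(travel=[[0, 0, 0], [0, 0, 0], [0, 0, 0], [0, 0, 0], [0, 0, 0.05], [0, 0, 0.12], [0, 0, 0.22], [0, 0, 0.26]], delta_rot=[[0, 0, 0], [0, 0, 0], [0, 0, 0], [0, 0, 0], [0, 0, 0], [0, 0, 0], [0, 0, 0], [0, 0, 0]], grip=0.7)

```text
time_s: 49.65
tcp_pos: [0.5001, 0.3615, 0.1363]
eef_rot: [-179.8, 0.2, -89.6]
contact_force: [-0.2, 0.3, -0.1]
gripper_width: 0.0612
gripper_force: 0.0
```

arm_command(travel=[[-0.02, -0.12, 0], [-0.04, -0.24, 0], [-0.06, -0.36, 0], [-0.08, -0.48, 0], [-0.096, -0.6, 0], [-0.096, -0.72, 0], [-0.096, -0.72, 0], [-0.096, -0.72, -0.08], [-0.096, -0.72, -0.16], [-0.096, -0.72, -0.22], [-0.096, -0.72, -0.25], [-0.096, -0.72, -0.257], [-0.096, -0.72, -0.257], [-0.096, -0.72, -0.257]], delta_rot=[[0, 0, 0], [0, 0, 0], [0, 0, 0], [0, 0, 0], [0, 0, 0], [0, 0, 0], [0, 0, 0], [0, 0, 0], [0, 0, 0], [0, 0, 0], [0, 0, 0], [0, 0, 0], [0, 0, 0], [0, 0, 0]], grip=1)

```text
time_s: 51.4
tcp_pos: [0.4516, 0.0009, 0.0052]
eef_rot: [-179.9, 0.0, -89.6]
contact_force: [-0.1, -0.6, 0.8]
gripper_width: 0.0876
gripper_force: 0.0
```

arm_command(travel=[[0, 0, 0], [0, 0, 0], [0, 0, 0], [0, 0, 0], [0, 0, 0], [0, 0, 0], [0, 0, 0], [0, 0, 0]], delta_rot=[[0, 0, 0], [0, 0, 0], [0, 0, 0], [0, 0, 0], [0, 0, 0], [0, 0, 0], [0, 0, 0], [0, 0, 0]], grip=0)

```text
time_s: 52.4
tcp_pos: [0.4512, 0.0005, 0.0045]
eef_rot: [-180.0, -0.0, -89.6]
contact_force: [1.8, -0.9, 0.0]
gripper_width: 0.0396
gripper_force: 20.0
```

Now into the tray at y = 0.26: Δ = (0.048, 0.26).

arm_command(travel=[[0, 0, 0.05], [0, 0, 0.12], [0, 0, 0.2], [0.02, 0.1, 0.2], [0.04, 0.2, 0.2], [0.06, 0.3, 0.2], [0.08, 0.4, 0.2], [0.096, 0.5, 0.2], [0.096, 0.52, 0.2], [0.096, 0.52, 0.2], [0.096, 0.52, 0.14], [0.096, 0.52, 0.08], [0.096, 0.52, 0.04], [0.096, 0.52, 0.02], [0.096, 0.52, 0.01], [0.096, 0.52, 0.003], [0.096, 0.52, -0.001], [0.096, 0.52, -0.003], [0.096, 0.52, -0.003]], delta_rot=[[0, 0, 0], [0, 0, 0], [0, 0, 0], [0, 0, 0], [0, 0, 0], [0, 0, 0], [0, 0, 0], [0, 0, 0], [0, 0, 0], [0, 0, 0], [0, 0, 0], [0, 0, 0], [0, 0, 0], [0, 0, 0], [0, 0, 0], [0, 0, 0], [0, 0, 0], [0, 0, 0], [0, 0, 0]])

```text
time_s: 54.78
tcp_pos: [0.4992, 0.2607, 0.0035]
eef_rot: [-180.0, 0.0, -89.6]
contact_force: [-1.2, -0.8, 1.9]
gripper_width: 0.0398
gripper_force: 20.0
```

arm_command(travel=[[0, 0, 0], [0, 0, 0], [0, 0, 0], [0, 0, 0], [0, 0, 0.05], [0, 0, 0.12], [0, 0, 0.22], [0, 0, 0.34], [0, -0.1, 0.4], [0, -0.2, 0.4], [0, -0.32, 0.4], [0, -0.44, 0.4], [0, -0.56, 0.4], [0, -0.68, 0.4], [0, -0.7, 0.4], [0, -0.7, 0.4]], delta_rot=[[0, 0, 0], [0, 0, 0], [0, 0, 0], [0, 0, 0], [0, 0, 0], [0, 0, 0], [0, 0, 0], [0, 0, 0], [0, 0, 0], [0, 0, 0], [0, 0, 0], [0, 0, 0], [0, 0, 0], [0, 0, 0], [0, 0, 0], [0, 0, 0]], grip=0.7)

```text
time_s: 56.78
tcp_pos: [0.4989, -0.09, 0.2029]
eef_rot: [180.0, 0.0, -89.7]
contact_force: [0.8, -0.1, -0.4]
gripper_width: 0.0615
gripper_force: 0.0
```

```bash
python3 - <<'E'
from mod import *
T=viewer.capture("top")["img"].astype(int);x0,y0,x1,y1=180,165,256,216
# modules = non-blue inside tray
m=((T[:,:,2]-T[:,:,0])<50)
c=pickle.load(open("c0.pkl","rb"))
n,l,st,ce=cv2.connectedComponentsWithStats(m[172:209,187:250].astype(np.uint8))
for i in range(1,n):
    if st[i,4]>20:print(st[i],ground(c["top"],ce[i]+[187,172],.034).round(4))
S0=cv2.cvtColor(c["scene"]["img"],cv2.COLOR_RGB2GRAY).astype(int);S=cv2.cvtColor(viewer.capture("scene")["img"],cv2.COLOR_RGB2GRAY).astype(int)
for nm,(x,y,w,h) in dict(iso=(370,190,50,45),lever=(337,213,16,45),spool=(298,278,24,28),cup=(420,185,24,30),tin=(428,170,24,12)).items():print(nm,np.abs(S-S0)[y:y+h,x:x+w].mean().round(2))
E
```

```text
[  31    0   32   37 1093] [0.5015 0.245 ]
[  7  13  17  12 195] [0.4967 0.355 ]
iso 4.32
lever 3.13
spool 3.65
cup 3.64
tin 3.16
```

```bash
python3 - <<'E'
from ov import *
from plant import viewer
c=viewer.capture("scene");I=c["img"].astype(int);x0,y0=355,166
m=(I[:,:,2]-I[:,:,0])<45
for y in range(y0,206):print("".join("#" if m[y,x] else "." for x in range(x0,430)))
for b in(.26,.36):
    for z in(.004,.034):print(b,z,(proj(c,rect(.499,b,0.4,.04,.054,z))-[x0,y0]).round(0).tolist())
E
```

```text
###########################################################################
###########################################################################
###########################################################################
###########################################################################
########################################.##################################
#######################################....################################
#####################################.........#############################
###################################........###..###########################
#################################.........######..#########################
##############################...........##########..######################
############################............##############.####################
###########################...........################....#################
#########################............#################......###############
########################.............#################........#############
######################..............
[... 1510 characters left out ...]
.............####################################
#######################...............#####################################
#########################...........#######################################
###########################.....###########################################
###########################################################################
###########################################################################
0.26 0.004 [[37.0, 25.0], [29.0, 31.0], [20.0, 27.0], [29.0, 22.0]]
0.26 0.034 [[38.0, 19.0], [29.0, 24.0], [21.0, 20.0], [30.0, 15.0]]
0.36 0.004 [[53.0, 17.0], [45.0, 21.0], [36.0, 18.0], [44.0, 13.0]]
0.36 0.034 [[54.0, 10.0], [45.0, 15.0], [37.0, 11.0], [45.0, 6.0]]
```

Both modules sit flat in the tray, at the predicted outlines. The isolator is off, the lever is at zero, and the gripper is open and clear.

```bash
python3 -c "
from plant import close_job
print(close_job())"
```

```text
the job is handed in; nothing more can be done
None
```

I handed the job in after about 57 s of robot time: I ran both modules (only two were on the mat) through the load test in the required order and set them flat in the blue tray, with isolator off, lever at zero and gripper clear by my camera checks; the hand-in gave no verdict.

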